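# Set up the still life on the board

## Task

Set up the still life on the grey board: stand the white plaster block on the middle of the dark slate tile, square with it, and the pale carved dog upright on the middle of the block; stand the green glass jar upright on the middle of the round cork mat, and the terracotta pot upright on the board midway between the tile and the mat. Leave the dark carved dog, the blue paint tube and the chisel where they are, and let go of everything.

Things in the scene. Friction and masses are not known exactly. Their poses are not given: they have to be found in the camera images.
- board: the still-life board: fixed, grey, 120 (x) x 320 (y) x 12 mm thick, lying on the table, its long way roughly across the robot's front. Origin: centre of its underside. Tile and mat are fixed on its long middle line, 110 mm either side of its middle; which is at which end changes. The pot belongs on the bare middle (top face 12 mm above the origin)
- tile: dark slate tile fixed on the board, 84 x 84 x 6 mm. Origin: centre of its underside (12 mm above the table); its x and y run along its edges; its top face is 6 mm above the origin
- mat: round cork mat fixed on the board, 80 mm across, 4 mm thick. Origin: centre of its underside (12 mm above the table); top face 4 mm above the origin
- block: loose white plaster block, 54 x 54 mm and 45 mm high, about 0.18 kg. Origin: centre of its underside; x and y run along its edges, z up
- dog: loose small seated dog carved of PALE wood, 78 mm high, about 0.11 kg. Foot 50 (x) x 46 (y) x 14 mm; above it the flat-sided body, 40 (x) x 36 (y) mm, 14 to 60 mm up (grip it across y); head 32 mm across y, muzzle to -x, reaching 32 mm from the centre line 62 mm up. Origin: centre of the underside, z up. May face any way when placed
- jar: loose closed jar of green glass with a green cap, round, 54 mm across, 70 mm high, about 0.16 kg. Origin: centre of its underside, z up
- pot: loose terracotta pot, round, straight-sided, open at the top, 50 mm across, 62 mm high, wall 5 mm, about 0.12 kg. Origin: centre of its underside, z up
- dark_dog: bystander: a seated dog of the same shape and size as the pale one but of very DARK wood, loose; to be left alone. Origin: centre of its underside
- blue_tube: bystander: loose flat paint tube with a blue band, 102 x 36 mm, 18 mm high; leave alone. Origin: under its middle; x along it, the cap to -x
- chisel: bystander: loose wood-carving chisel, 177 mm long, 24 mm wide, 22 mm high, wooden handle to its -x and steel blade to its +x; leave alone. Origin: table level, 80 mm from the handle's end
Things that resemble listed ones, but are neither listed nor needed, are in the scene too. Several things look just like the jar: the one meant starts farthest to the robot's right.

How it is judged:
By the outcome, as a careful person would: the job done as asked, in the order asked, and still so for the second after the job is handed in, with the robot touching nothing.
It also fails if it takes over 122 s, if anything falls off the work surface, if the arm or the gripper's body presses on something with over 40 N, if the wrist force passes 120 N, or if a joint passes its speed limit or range.

## Robot

A 6-joint arm with a two-finger parallel gripper is mounted at the origin on the work surface. World frame = base frame: x ahead of the robot, y to its left, z up, the work surface at z = 0. Lengths are in mm, angles in rad, forces in N, time in s.
With the tool pointing down it reaches from about 350 to 800 mm from the base axis. Payload 7.3 kg.
Tool frame: the origin (TCP) lies at the very end of the fingers, on their centre line; the grasp point (between the pads) lies 19 mm behind it; z points along the fingers, y is the line along which they close (so a half turn about z gives the same grasp; the last joint's range is limited). The gripper opens to 85 mm and grips with 20 to 120 N. Pads are 22 mm wide; open, the fingers measure 114 mm over their backs; the gripper's body (76 mm by 85 mm) begins 54 mm behind the grasp point. The pads swing forward as they close: fully open they stand 13 mm farther back than shut.
Start: joints at [-1.278, 0.342, 1.524, -0, 1.275, -0.146], TCP at [223.072, -475.272, 231.322] pointing down, gripper open.
Joint ranges: [-2.53, 2.53], [-0.77, 2.02], [0.04, 2.7], [-1, 4.14], [0.28, 2.66], [-3.11, 3.11]. Speed limits (rad/s): [2.57, 2.57, 3.14, 3.14, 3.14, 3.14].

## Interface

Orientations are given as a rotation vector (axis times angle).
In Python, from bench import bot gives the robot as it stands. The module is installed in compiled form; this text tells all that it offers.
- The arm moves only by the tool arm_command, never from a script. Its argument "deltas" is a list of rows, each a list of 6 numbers: the shift along the tool's x, y, z in m, then the turn, a rotation vector about the tool's x, y, z in rad. A call has 1 to 20 rows; each row shifts and turns the commanded pose from where the row before left it, along the tool's axes as they then stand; what a row does not reach is not made up. A row lasts 1/10 s, in which the tool goes at most 50 mm and 8.59 degrees, less where a joint would pass 70% of its speed; a pose out of reach is approached as far as the arm can. A call with a gripper value outside its range is refused whole. "gripper" is the opening, from 0 (shut) to 1 (fully open), set as the call begins (left out, the last holds). The fingers move at their own pace and stop on an object; "squeeze" is the grip in N (left out, the last holds). Time passes only in rows, so rows that do not move let the fingers close. It gives the time, the measured TCP pose, the force, the opening and the grip force at its end, in the units of the state.
- bot.sense(): the state, without advancing time (a new reading comes with each control period).
- bot.capture(name): name is "side" or "top"; returns a dict with "frame" (480x640x3 uint8, red, green, blue), "range_z" (480x640 float32, mm along the optical axis (not along the pixel's ray), 0 where there is no reading), "camera_matrix" (3x3 intrinsics, pixels), "distortion" ([k1, k2, p1, p2, k3] as OpenCV has them; the pictures are not rectified), "R" (3x3) and "t" (3): a world point X has camera coordinates R X + t. Camera axes: x right, y down, z forward; pixel columns grow to the right and rows downward; lengths in mm; the calibration is good to about 2 mm. A picture is of the moment at which its call begins.
- bot.job_done(): hands the job in; it is judged then, once.
The state is a dict: "clock": time; "joint_pos": joint angles; "joint_vel": joint speeds; "joint_efforts": joint torques, N m; "eef_pos": TCP position; "ee_rot": TCP orientation; "force": force on the tool from outside, world axes, zero at the start; "ft_torque": the same for the moment, N m; "finger_gap": finger opening in mm; "grasp_force": force on a finger pad.
Only numpy, scipy, OpenCV 4.12 (cv2) and the standard library are available. Lean on these libraries where they do the work, as an engineer would, in place of code of your own. Each camera call takes 0.05 s, during which the arm holds its last target. There are 200 camera calls.

## Working session

There is one attempt and no reset: what is moved stays moved. The work goes in short steps, Python scripts to look and compute and a tool call to move; the robot and the scene stay as the last step left them, time stands still between calls to the robot, and variables do not carry over. Pictures are saved under pics/ and viewed, at most 14 in all, crops included, and the job is handed in when it is done.

Besides the shell and the picture viewer there is one more tool, called after "Request:" as name(argument=value, ...) on one line, values as JSON. arm_command: Moves the arm, as the interface text tells. Its arguments: {"type":"object","properties":{"deltas":{"type":"array"},"gripper":{"type":"number"},"squeeze":{"type":"number"}},"required":["deltas"]}

```bash
mkdir -p pics; cat > h.py <<'E'
import numpy as np, cv2
from bench import bot
def cap(n):
    c=bot.capture(n); np.savez('%s.npz'%n,**{k:np.array(v) for k,v in c.items()}); return c
def load(n): return dict(np.load('%s.npz'%n))
def world(c):
    K=c['camera_matrix'];h,w=c['range_z'].shape
    u,v=np.meshgrid(np.arange(w),np.arange(h))
    p=cv2.undistortPoints(np.stack([u,v],-1).reshape(-1,1,2).astype(float),K,c['distortion']).reshape(h,w,2)
    z=c['range_z'][...,None]
    X=np.concatenate([p*z,z],-1)
    return (X-c['t'])@c['R']
def ray(c,uv,zp):
    p=cv2.undistortPoints(np.array(uv,float).reshape(-1,1,2),c['camera_matrix'],c['distortion']).reshape(-1,2)
    d=np.c_[p,np.ones(len(p))]@c['R']; o=-c['R'].T@c['t']
    return o+d*((zp-o[2])/d[:,2])[:,None]
def save(n,im): cv2.imwrite('pics/%s.png'%n,im[...,::-1])
E
python3 - <<'E'
from h import *
for n in('top','side'):
    c=cap(n); save(n+'1',c['frame']); print(n,-c['R'].T@c['t'],c['R'].round(2).tolist())
print(bot.sense())
E
```

```text
top [ 510.98668983    5.33039165 1235.91178261] [[-0.02, -1.0, 0.02], [-1.0, 0.02, -0.04], [0.04, -0.02, -1.0]]
side [326.64218808 720.19119177 670.56270092] [[-0.96, -0.29, -0.02], [-0.17, 0.62, -0.77], [0.23, -0.73, -0.64]]
{'clock': 0.1, 'joint_pos': array([-1.27797857e+00,  3.42721069e-01,  1.52490731e+00,  1.39308917e-05,
        1.27542119e+00, -1.45976737e-01]), 'joint_vel': array([ 7.67703226e-05, -4.61779273e-04, -2.22933667e-03, -1.20219319e-03,
        9.19390871e-04, -9.72171631e-04]), 'joint_efforts': array([ 1.72630218e-03, -4.34448016e+01, -2.46490091e+01, -8.84758379e-05,
        4.65761797e-03,  5.41431262e-06]), 'eef_pos': array([ 222.97659832, -474.90284972,  230.66510901]), 'ee_rot': array([-3.06486721e+00, -6.83417822e-01,  1.46931442e-04]), 'force': array([-0.33139294,  0.05288543, -0.26443125]), 'ft_torque': array([ 0.00065746, -0.01413384,  0.01236275]), 'grasp_force': 0.0, 'finger_gap': 85.3206795831612}
```

View pics/top1.png

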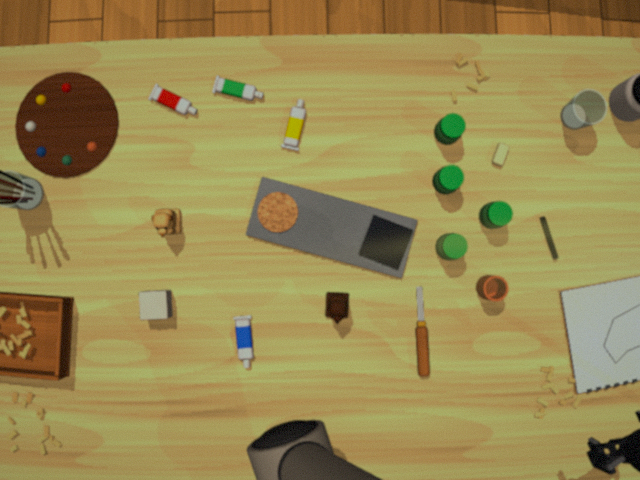

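View pics/side1.png

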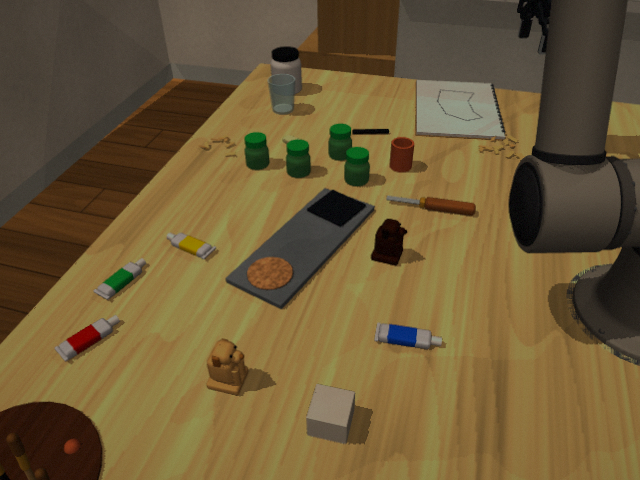

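The top view shows the pale dog at (166,221), the white block at (155,305), the mat at (278,212), the tile at (386,242) and the pot at (493,288). The dark dog is at (337,306), the blue tube at (245,341) and the chisel at (422,330).

Things that could be mistaken for the targets:
- **Jar:** there are four look-alikes at (450,128), (448,180), (497,214) and (452,246). The robot's right is image right, so (497,214) is the one meant.
- **Dog:** the pale one is at (166,221) and the dark one at (337,306).
- **Pot:** (493,288) is the only terracotta one. The grey cup at (628,98) is a different thing.
- **Block:** (155,305). The small eraser at (500,154) is a different thing.

```bash
cat > m.py <<'E'
from h import *
def run(c,items):
    W=world(c);Z=W[...,2]; valid=c['range_z']>0
    for n,(u,v,r,lo,hi) in items.items():
        m=np.zeros(Z.shape,np.uint8); s=(slice(max(v-r,0),v+r),slice(max(u-r,0),u+r))
        m[s]=((Z[s]>lo)&(Z[s]<hi)&valid[s])
        k,l,st,ce=cv2.connectedComponentsWithStats(m)
        if k<2: print(n,'none'); continue
        i=1+np.argmax(st[1:,4]); q=W[l==i]
        rc=cv2.minAreaRect(q[:,:2].astype(np.float32))
        print(n,'px',ce[i].round(),'n',len(q),'zmed %.1f'%np.median(q[:,2]),'mean',q[:,:2].mean(0).round(1),'rect',np.round(rc[0],1),np.round(rc[1],1),round(rc[2],1))
E
python3 - <<'E'
from m import *
c=load('top')
run(c,dict(block=(155,305,30,35,60),jar=(497,214,24,60,85),jar2=(452,246,22,60,85),jar3=(448,180,22,60,85),pot=(493,288,25,50,75),dogbody=(166,221,30,20,100),doghead=(166,221,30,66,100),dogfoot=(166,221,30,8,20),board=(332,227,95,8,25),dark=(337,306,25,20,100)))
W=world(c)
for n,p in dict(table=(200,300),tile=(386,242),mat=(278,212),board=(332,227)).items(): print(n,np.median(W[p[1]-4:p[1]+5,p[0]-4:p[0]+5].reshape(-1,3),0).round(1))
# colour: board, tile, mat by ray
f=c['frame'];hsv=cv2.cvtColor(f,cv2.COLOR_RGB2HSV);g=cv2.cvtColor(f,cv2.COLOR_RGB2GRAY)
print('hsv',[hsv[p[1],p[0]].tolist() for p in((386,242),(278,212),(332,227),(340,150),(155,305))])
def comp(m,u,v):
    m=cv2.morphologyEx(m.astype(np.uint8),cv2.MORPH_OPEN,np.ones((3,3)));m=cv2.morphologyEx(m,cv2.MORPH_CLOSE,np.ones((5,5)))
    k,l,st,ce=cv2.connectedComponentsWithStats(m);return cv2.findContours((l==l[v,u]).astype(np.uint8),0,1)[0][0]
roi=np.zeros(g.shape,bool);roi[165:290,235:430]=1
H,S,V=[hsv[...,i].astype(int) for i in range(3)]
for n,m,p,z in(('tile',(V<60)&(S<90)&roi,(386,242),18),('mat',(S>90)&(H<17)&roi,(278,212),16),('board',roi&((S<75)|(S>90)&(H<17)),(332,227),12)):
    q=ray(c,comp(m,*p),z)[:,:2].astype(np.float32)
    if n=='mat': print(n,cv2.fitEllipse(q))
    else: print(n,cv2.minAreaRect(q))
a=cv2.resize(f[165:325,400:560],None,fx=2.4,fy=2.4,interpolation=2);b=cv2.resize(f[190:350,110:270],None,fx=2.4,fy=2.4,interpolation=2)
save('crop1',np.hstack([a,b]))
E
```

```text
block px [153. 305.] n 819 zmed 44.5 mean [434.2 329.2] rect [433.8 330.4] [54.9 56.6] 2.6
jar px [500. 213.] n 500 zmed 68.8 mean [ 596.  -335.5] rect [ 596.4 -336.2] [46.4 47.6] 60.0
jar2 px [455. 246.] n 524 zmed 69.0 mean [ 535.4 -246.7] rect [ 536.  -247.3] [47.4 47.2] 89.2
jar3 px [451. 177.] n 500 zmed 69.2 mean [ 666.7 -243.7] rect [ 666.2 -244.9] [47.4 46.1] 43.2
pot px [495. 288.] n 240 zmed 60.0 mean [ 453.3 -324.3] rect [ 453.5 -324.4] [49.1 46.1] 88.3
dogbody px [164. 221.] n 556 zmed 68.9 mean [593.4 300.5] rect [591.5 304.8] [54.2 37.7] 2.7
doghead px [161. 222.] n 317 zmed 74.6 mean [591.3 304.3] rect [588.  302.3] [44.2 36.7] 17.0
dogfoot px [178. 221.] n 125 zmed 13.3 mean [595.3 286.3] rect [596.9 288.2] [49.8 15.8] 3.5
board px [331. 227.] n 9206 zmed 12.8 mean [578.  -15.9] rect [578.6 -15.9] [318.9 120.5] 73.3
dark px [337. 307.] n 472 zmed 71.3 mean [425.4 -22.4] rect [421.9 -23.4] [35.7 52.9] 88.9
table [4.393e+02 2.469e+02 1.000e-01]
tile [ 546.7 -122.1   17.4]
mat [609.6  88.1  15.3]
board [578.3 -17.1  11.6]
hsv [[25, 61, 54], [15, 158, 168], [20, 15, 99], [25, 111, 175], [31, 42, 170]]
tile ((552.6927490234375, -123.01656341552734), (81.57268524169922, 70.794677734375), 68.19060516357422)
mat ((609.6718139648438, 89.93431091308594), (77.07040405273438, 78.76827239990234), 115.77804565429688)
board ((578.7088623046875, -15.464874267578125), (318.6405944824219, 119.13343811035156), 73.35904693603516)
```

View pics/crop1.png

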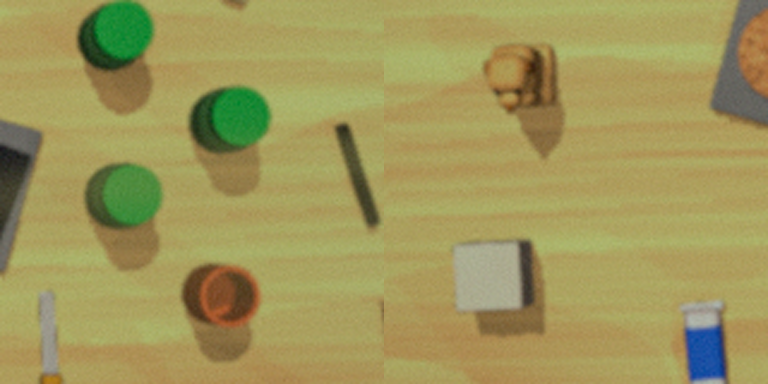

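Crop: the jar at the right of its cluster (centre about (500,213) in the frame) is the one chosen. The pale dog has its muzzle toward image-down (−x), and the block is almost square with the world axes. Sizes and heights match: block top 44.5, jar 68.8, pot 60, board 318×120, mat at the expected 110 mm offset.

Targets:
- Board at (578.6,−15.7), direction 73.3°
- Tile at (547,−121)
- Mat at (610,90)

```bash
cat > p.py <<'E'
import sys; from h import *
from scipy.spatial.transform import Rotation as R
s=bot.sense(); P=np.array(s['eef_pos']); Q=R.from_rotvec(s['ee_rot'])
X=Q.as_matrix()[:,0]; print('t',s['clock'],'P',P.round(1),'yaw %.1f'%np.degrees(np.arctan2(X[1],X[0])),'tiltz',Q.as_matrix()[:,2].round(4),'gap %.1f'%s['finger_gap'])
a=np.array(sys.argv[1:],float).reshape(-1,4)
for x,y,z,w in a:
    T=R.from_euler('z',w,degrees=True)*R.from_rotvec([np.pi,0,0])
    turn=(Q.inv()*T).as_rotvec(); d=T.inv().apply(np.array([x,y,z])-P)/1000
    print('turn',turn.round(3),'shift',d.round(4)); P=np.array([x,y,z]);Q=T
E
python3 p.py 500 -50 230 2.6 433.8 330.2 150 2.6 433.8 330.2 10 2.6
```

```text
t 0.1 P [ 223.  -474.9  230.7] yaw 25.1 tiltz [-4.0e-04  1.4e-03 -1.0e+00] gap 85.3
turn [-0.001  0.     0.393] shift [ 0.296  -0.4119  0.0007]
turn [0. 0. 0.] shift [-0.0489 -0.3828  0.08  ]
turn [0. 0. 0.] shift [ 0.   -0.    0.14]
```

Request:
arm_command(deltas=[[0,0,0,0,0,0.131],[0,0,0,0,0,0.131],[0,0,0,0,0,0.131],[0.02,-0.02,0,0,0,0],[0.02,-0.028,0,0,0,0],[0.02,-0.028,0,0,0,0],[0.02,-0.028,0,0,0,0],[0.02,-0.028,0,0,0,0],[0.02,-0.028,0,0,0,0],[0.02,-0.028,0,0,0,0],[0.02,-0.028,0,0,0,0],[0.02,-0.028,0,0,0,0],[0.02,-0.028,0,0,0,0],[0.02,-0.028,0,0,0,0],[0.02,-0.028,0,0,0,0],[0.02,-0.028,0,0,0,0],[0.02,-0.028,0,0,0,0],[0.02,-0.028,0,0,0,0]], gripper=1, squeeze=40)

```text
clock: 1.9
eef_pos: [504.3, -48.6, 231.0]
ee_rot: [-3.141, -0.072, 0.001]
force: [0.7, 0.2, 0.1]
finger_gap: 85.2
grasp_force: 0.0
```

```bash
python3 p.py 433.8 330.2 120 2.6 433.8 330.2 10 2.6
```

```text
t 1.9 P [504.3 -48.6 231. ] yaw 2.6 tiltz [-7.e-04  1.e-04 -1.e+00] gap 85.2
turn [-0.     0.001  0.   ] shift [-0.0532 -0.3816  0.111 ]
turn [0. 0. 0.] shift [ 0.   -0.    0.11]
```

Request:
arm_command(deltas=[[-0.004,-0.02,0.004,0,0,0],[-0.004,-0.03,0.007,0,0,0],[-0.004,-0.03,0.01,0,0,0],[-0.004,-0.03,0.01,0,0,0],[-0.004,-0.03,0.01,0,0,0],[-0.004,-0.03,0.01,0,0,0],[-0.004,-0.03,0.01,0,0,0],[-0.004,-0.03,0.01,0,0,0],[-0.004,-0.03,0.01,0,0,0],[-0.004,-0.03,0.01,0,0,0],[-0.004,-0.03,0.01,0,0,0],[-0.004,-0.03,0.01,0,0,0],[-0.004,-0.0206,0,0,0,0],[-0.0012,-0.011,0,0,0,0],[0,0,0,0,0,0],[0,0,0,0,0,0]])

```text
clock: 3.5
eef_pos: [433.5, 328.2, 120.3]
ee_rot: [3.14, 0.072, 0.0]
force: [-0.6, 0.8, -0.6]
finger_gap: 85.5
grasp_force: 0.0
```

```bash
python3 p.py 433.8 330.2 10 2.6
python3 - <<'E'
from m import *
c=cap('top'); save('top2',c['frame'][180:380,60:320])
run(c,dict(block=(155,305,30,35,60)))
E
```

```text
t 3.5 P [433.5 328.2 120.3] yaw 2.6 tiltz [ 1.e-04 -4.e-04 -1.e+00] gap 85.5
turn [ 0.    -0.     0.001] shift [ 0.0004 -0.002   0.1103]
block px [153. 295.] n 286 zmed 44.3 mean [451.9 328.5] rect [452.1 330. ] [54.8 21.5] 88.2
```

View pics/top2.png

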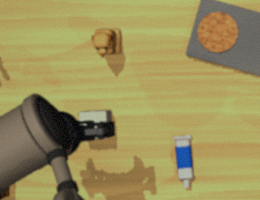

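The crop shows the gripper over the block at about (97,120), as planned. Next I descend and grip.

Request:
arm_command(deltas=[[0,-0.002,0.015,0,0,0],[0,0,0.02,0,0,0],[0,0,0.02,0,0,0],[0,0,0.02,0,0,0],[0,0,0.02,0,0,0],[0,0,0.01,0,0,0],[0,0,0.005,0,0,0],[0,0,0,0,0,0],[0,0,0,0,0,0]])

```text
clock: 4.45
eef_pos: [433.8, 330.9, 11.0]
ee_rot: [-3.14, -0.071, -0.002]
force: [1.2, 0.2, 0.4]
finger_gap: 85.7
grasp_force: 0.0
```

Request:
arm_command(deltas=[[0,0,0,0,0,0],[0,0,0,0,0,0],[0,0,0,0,0,0],[0,0,0,0,0,0],[0,0,0,0,0,0],[0,0,0,0,0,0],[0,0,0,0,0,0],[0,0,0,0,0,0]], gripper=0, squeeze=40)

```text
clock: 5.25
eef_pos: [433.6, 331.0, 11.0]
ee_rot: [-3.14, -0.072, -0.002]
force: [-0.8, -0.9, 6.4]
finger_gap: 53.3
grasp_force: 43.3
```

```bash
python3 p.py 433.8 330.2 160 2.6 547 -121 130 -16.7 547 -121 29.5 -16.7
```

```text
t 5.25 P [433.6 331.   11. ] yaw 2.6 tiltz [ 1.2e-03  5.0e-04 -1.0e+00] gap 53.3
turn [-0.    -0.001  0.001] shift [ 0.0002  0.0009 -0.149 ]
turn [ 0.    -0.     0.337] shift [0.2381 0.3996 0.03  ]
turn [0. 0. 0.] shift [-0.     -0.      0.1005]
```

Request:
arm_command(deltas=[[0,0,-0.015,0,0,0],[0,0,-0.03,0,0,0],[0,0,-0.035,0,0,0],[0,0,-0.035,0,0,0],[0,0,-0.034,0,0,0],[0,0,0,0,0,0.087],[0,0,0,0,0,0.125],[0,0,0,0,0,0.125]])

```text
clock: 6.05
eef_pos: [432.9, 330.7, 159.3]
ee_rot: [3.107, -0.463, -0.0]
force: [-0.4, 0.6, -2.6]
finger_gap: 53.8
grasp_force: 42.7
```

Request:
arm_command(deltas=[[0.01,0.015,0,0,0,0],[0.015,0.025,0,0,0,0],[0.015,0.025,0,0,0,0],[0.015,0.025,0,0,0,0],[0.015,0.025,0,0,0,0],[0.015,0.025,0,0,0,0],[0.015,0.025,0,0,0,0],[0.015,0.025,0,0,0,0],[0.015,0.025,0,0,0,0],[0.015,0.025,0,0,0,0],[0.015,0.025,0,0,0,0],[0.015,0.025,0,0,0,0],[0.015,0.025,0,0,0,0],[0.015,0.025,0,0,0,0],[0.015,0.025,0.01,0,0,0],[0.013,0.025,0.01,0,0,0],[0.005,0.01,0.01,0,0,0],[0,0,0,0,0,0],[0,0,0,0,0,0]])

```text
clock: 7.95
eef_pos: [545.8, -119.8, 129.0]
ee_rot: [-3.108, 0.456, 0.002]
force: [0.3, 0.7, -0.7]
finger_gap: 53.6
grasp_force: 42.6
```

```bash
python3 p.py  547 -121 30 -16.7
python3 - <<'E'
from h import *
# tile/board refinement from the first picture: fit lines to tile edge using gradient corners
c=load('top');f=c['frame'];g=cv2.cvtColor(f,cv2.COLOR_RGB2GRAY)
m=np.zeros(g.shape,np.uint8);m[205:280,350:425]=1
t=(cv2.GaussianBlur(g,(3,3),0)<62)&(m>0)
k,l,st,ce=cv2.connectedComponentsWithStats(t.astype(np.uint8));i=l[242,386];print(g[242,386],g[227,332],st[i])
cn=cv2.findContours((l==i).astype(np.uint8),0,1)[0][0]
print('tile',cv2.minAreaRect(ray(c,cn,18)[:,:2].astype(np.float32)))
c=cap('side');save('side2',c['frame'])
E
```

```text
t 7.95 P [ 545.8 -119.8  129. ] yaw -16.7 tiltz [-1.2e-03  9.0e-04 -1.0e+00] gap 53.6
turn [-0.001  0.001  0.   ] shift [0.0014 0.0008 0.099 ]
52 102 [ 361  216   51   53 1525]
tile ((547.6217041015625, -120.50245666503906), (82.0833740234375, 81.9842300415039), 67.05671691894531)
```

View pics/side2.png

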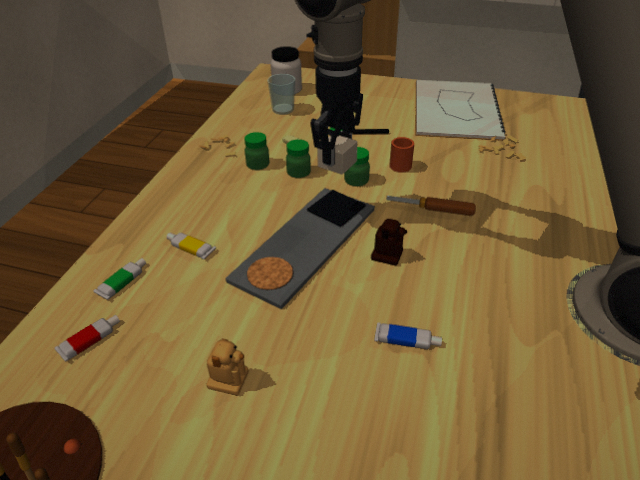

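The side view shows the block held level at (337,152) above the tile. The tile's angle is uncertain (67° against 73°), so I refine it with line fits before lowering.

```bash
cat > tile.py <<'E'
from h import *
def sides(c,u0,v0,z,half,mask):
    cn=max(cv2.findContours(mask,0,1)[0],key=cv2.contourArea); q=ray(c,cn.reshape(-1,2)/4.-0.375+[u0,v0],z)[:,:2]
    ce=np.array(cv2.minAreaRect(q.astype(np.float32))[0])
    for a0 in(73.3,-16.7):
        r=np.radians(a0);d=np.array([np.cos(r),np.sin(r)]);n=np.array([-d[1],d[0]])
        for s in(1,-1):
            e=q-ce; k=(np.abs(e@d)<half[0 if a0>0 else 1]-9)&(s*(e@n)>half[1 if a0>0 else 0]-7)
            vx,vy,x,y=cv2.fitLine(q[k].astype(np.float32),cv2.DIST_HUBER,0,.01,.01).ravel()
            print('  side',a0,s,k.sum(),'ang %.1f'%((np.degrees(np.arctan2(vy,vx))+180)%180),'off %.1f'%(([x,y]-ce)@n))
    print('  centre',ce.round(1))
E
python3 - <<'E'
from tile import *
c=load('top');f=c['frame'];L=cv2.cvtColor(f,cv2.COLOR_RGB2LAB)
# cleaner: upsample x4 then threshold
s=(slice(200,285),slice(345,430));g=cv2.resize(cv2.cvtColor(f,cv2.COLOR_RGB2GRAY)[s],None,fx=4,fy=4,interpolation=cv2.INTER_CUBIC)
for th in(60,68,76): print('tile',th);sides(c,345,200,18,(42,42),(g<th).astype(np.uint8))
s=(slice(160,295),slice(230,435));b=cv2.resize(f[s],None,fx=4,fy=4,interpolation=cv2.INTER_CUBIC);h=cv2.cvtColor(b,cv2.COLOR_RGB2HSV)
print('board');sides(c,230,160,12,(160,60),((h[...,1]<75)|(h[...,2]<75)).astype(np.uint8))
save('tile',cv2.resize(f[200:285,345:430],None,fx=5,fy=5,interpolation=2))
E
```

```text
tile 60
  side 73.3 1 129 ang 66.5 off 40.6
  side 73.3 -1 126 ang 67.8 off -41.0
  side -16.7 1 127 ang 159.1 off 40.5
  side -16.7 -1 88 ang 157.2 off -40.2
  centre [ 546.9 -120.7]
tile 68
  side 73.3 1 126 ang 67.1 off 41.5
  side 73.3 -1 126 ang 67.7 off -41.6
  side -16.7 1 127 ang 158.8 off 41.5
  side -16.7 -1 165 ang 157.2 off -40.1
  centre [ 547.1 -120.6]
tile 76
  side 73.3 1 127 ang 67.2 off 42.0
  side 73.3 -1 126 ang 67.7 off -42.3
  side -16.7 1 127 ang 158.5 off 41.8
  side -16.7 -1 126 ang 157.2 off -41.4
  centre [ 546.9 -120.6]
board
  side 73.3 1 593 ang 73.4 off 58.9
  side 73.3 -1 590 ang 73.3 off -59.1
  side -16.7 1 200 ang 163.5 off 158.6
  side -16.7 -1 199 ang 163.5 off -158.8
  centre [578.7 -15.5]
```

View pics/tile.png

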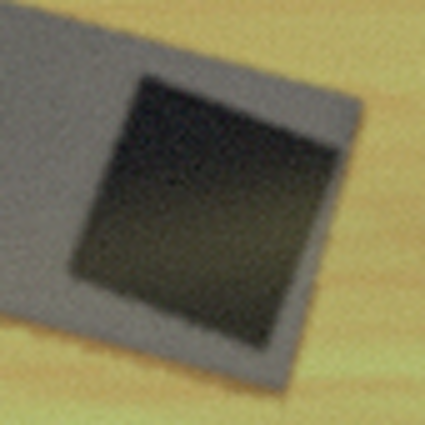

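The crop shows the tile, with corners at about (145,78), (335,152), (265,347) and (75,270). It is clearly turned about 6° relative to the board, and all four side fits agree on yaw −22.3°. I turn the block to match.

```bash
python3 p.py  547 -120.8 32 -22.3
```

```text
t 8.0 P [ 546.1 -119.6  129.5] yaw -16.6 tiltz [-3.e-04  4.e-04 -1.e+00] gap 53.6
turn [-0.     0.     0.099] shift [0.0013 0.0008 0.0975]
```

Request:
arm_command(deltas=[[0,0,0,0,0,0.099],[0.0013,0.0008,0.01,0,0,0],[0,0,0.02,0,0,0],[0,0,0.02,0,0,0],[0,0,0.02,0,0,0],[0,0,0.015,0,0,0],[0,0,0.0085,0,0,0],[0,0,0.004,0,0,0],[0,0,0,0,0,0],[0,0,0,0,0,0],[0,0,0,0,0,0]])

```text
clock: 9.1
eef_pos: [547.7, -122.1, 32.6]
ee_rot: [3.082, -0.609, 0.002]
force: [0.3, 0.5, -2.1]
finger_gap: 53.5
grasp_force: 42.6
```

```bash
python3 p.py  547 -120.8 29.3 -22.3
```

```text
t 9.1 P [ 547.7 -122.1   32.6] yaw -22.3 tiltz [ 1.5e-03 -6.0e-04 -1.0e+00] gap 53.5
turn [ 0.    -0.002 -0.001] shift [-0.0012 -0.0009  0.0033]
```

Request:
arm_command(deltas=[[-0.0006,-0.0005,0.001,0,0,0],[0,0,0.001,0,0,0],[0,0,0.001,0,0,0],[0,0,0,0,0,0],[0,0,0,0,0,0]])

```text
clock: 9.6
eef_pos: [546.9, -121.3, 29.0]
ee_rot: [3.082, -0.609, 0.0]
force: [-1.3, 0.3, 1.8]
finger_gap: 53.4
grasp_force: 42.8
```

Force changed from −2.1 to +1.8 N, so the block is resting on the tile. I release, lift and move aside toward the dog.

Request:
arm_command(deltas=[[0,0,0,0,0,0],[0,0,0,0,0,0],[0,0,0,0,0,0],[0,0,0,0,0,0],[0,0,0,0,0,0],[0,0,-0.01,0,0,0],[0,0,-0.03,0,0,0],[0,0,-0.035,0,0,0],[0,0,-0.04,0,0,0],[0,0,-0.04,0,0,0],[0,0,-0.03,0,0,0]], gripper=1)

```text
clock: 10.7
eef_pos: [547.2, -121.3, 217.5]
ee_rot: [3.081, -0.609, 0.006]
force: [0.8, -1.2, -0.7]
finger_gap: 85.2
grasp_force: 0.0
```

```bash
python3 p.py  597 304.3 130 3 597 304.3 21 3
```

```text
t 10.7 P [ 547.2 -121.3  217.5] yaw -22.4 tiltz [ 0.0033 -0.0013 -1.    ] gap 85.2
turn [ 0.001 -0.004 -0.442] shift [ 0.072  -0.4225  0.0875]
turn [0. 0. 0.] shift [ 0.    -0.     0.109]
```

Request:
arm_command(deltas=[[0,0,0,0,0,-0.102],[0,0,0,0,0,-0.12],[0,0,0,0,0,-0.12],[0,0,0,0,0,-0.1],[0.004,-0.02,0,0,0,0],[0.005,-0.03,0.005,0,0,0],[0.005,-0.03,0.005,0,0,0],[0.005,-0.03,0.005,0,0,0],[0.005,-0.03,0.005,0,0,0],[0.005,-0.03,0.005,0,0,0],[0.005,-0.03,0.005,0,0,0],[0.005,-0.03,0.005,0,0,0],[0.005,-0.03,0.01,0,0,0],[0.005,-0.03,0.01,0,0,0],[0.005,-0.03,0.01,0,0,0],[0.005,-0.03,0.01,0,0,0],[0.005,-0.03,0.01,0,0,0],[0.005,-0.03,0,0,0,0],[0.003,-0.0125,0,0,0,0],[0,0,0,0,0,0]])

```text
clock: 12.7
eef_pos: [596.9, 305.8, 129.2]
ee_rot: [-3.14, -0.085, -0.001]
force: [-0.4, -0.6, -0.6]
finger_gap: 85.6
grasp_force: 0.0
```

```bash
python3 p.py 597 304.3 21 3
python3 - <<'E'
from m import *
c=cap('top'); run(c,dict(block=(385,240,35,55,72)))
s=(slice(200,285),slice(345,430));f=c['frame']
cap('side')
a=cv2.resize(f[s],None,fx=4,fy=4,interpolation=2);b=cv2.resize(load('side')['frame'][290:420,150:300],(392,340),interpolation=2)
save('blk',np.hstack([a,b]))
E
```

```text
t 12.7 P [596.9 305.8 129.2] yaw 3.1 tiltz [ 8.e-04  3.e-04 -1.e+00] gap 85.6
turn [-0.    -0.001  0.002] shift [0.     0.0015 0.1082]
block px [387. 241.] n 824 zmed 62.1 mean [ 546.5 -119.3] rect [ 546.7 -119.7] [54.5 54.4] 67.8
```

View pics/blk.png

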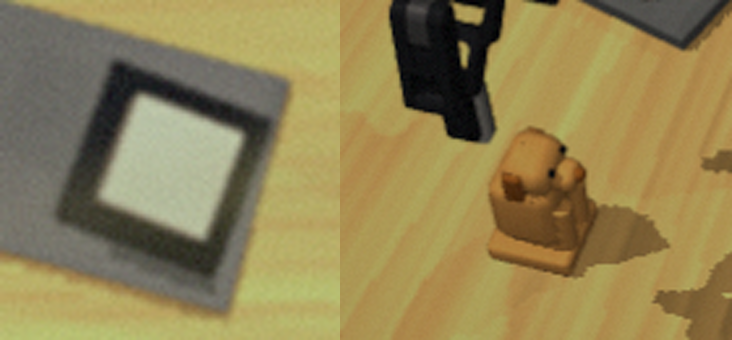

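The crop shows the block square on the tile (67.8°, within about 1 mm of centre) and the gripper hanging over the pale dog, with its muzzle pointing right in the side view. I descend and grip it.

Request:
arm_command(deltas=[[0,0.001,0.015,0,0,0],[0,0,0.02,0,0,0],[0,0,0.02,0,0,0],[0,0,0.02,0,0,0],[0,0,0.018,0,0,0],[0,0,0.01,0,0,0],[0,0,0.005,0,0,0],[0,0,0,0,0,0],[0,0,0,0,0,0]])

```text
clock: 13.7
eef_pos: [597.6, 303.3, 21.8]
ee_rot: [-3.14, -0.081, -0.002]
force: [0.6, 0.9, -0.0]
finger_gap: 85.5
grasp_force: 0.0
```

Request:
arm_command(deltas=[[0,0,0,0,0,0],[0,0,0,0,0,0],[0,0,0,0,0,0],[0,0,0,0,0,0],[0,0,0,0,0,0],[0,0,0,0,0,0],[0,0,0,0,0,0],[0,0,0,0,0,0],[0,0,0,0,0,0],[0,0,0,0,0,0]], gripper=0, squeeze=40)

```text
clock: 14.7
eef_pos: [597.2, 303.6, 21.2]
ee_rot: [-3.14, -0.081, -0.001]
force: [0.5, -0.3, 5.8]
finger_gap: 35.6
grasp_force: 41.3
```

```bash
python3 p.py  597 304.3 180 3 547 -120.3 175 -22.3 547 -120.3 87 -22.3
```

```text
t 14.7 P [597.2 303.6  21.2] yaw 3.0 tiltz [ 8.e-04  3.e-04 -1.e+00] gap 35.6
turn [-0.    -0.001 -0.001] shift [-0.0002 -0.0007 -0.1588]
turn [ 0.    -0.     0.442] shift [0.1149 0.4118 0.005 ]
turn [0. 0. 0.] shift [ 0.    -0.     0.088]
```

Request:
arm_command(deltas=[[0,0,-0.015,0,0,0],[0,0,-0.03,0,0,0],[0,0,-0.035,0,0,0],[0,0,-0.035,0,0,0],[0,0,-0.03,0,0,0],[0,0,-0.014,0,0,0],[0,0,0,0,0,0.1],[0,0,0,0,0,0.121],[0,0,0,0,0,0.121],[0,0,0,0,0,0.1]])

```text
clock: 15.7
eef_pos: [596.5, 303.2, 179.9]
ee_rot: [3.08, -0.616, -0.001]
force: [-0.1, 0.2, -0.8]
finger_gap: 35.6
grasp_force: 40.6
```

Request:
arm_command(deltas=[[0.005,0.015,0,0,0,0],[0.007,0.025,0,0,0,0],[0.007,0.025,0,0,0,0],[0.007,0.025,0,0,0,0],[0.007,0.025,0,0,0,0],[0.007,0.025,0,0,0,0],[0.007,0.025,0,0,0,0],[0.007,0.025,0,0,0,0],[0.007,0.025,0,0,0,0],[0.007,0.025,0,0,0,0],[0.007,0.025,0,0,0,0],[0.007,0.025,0,0,0,0],[0.007,0.025,0,0,0,0],[0.007,0.025,0,0,0,0],[0.007,0.025,0,0,0,0],[0.007,0.025,0,0,0,0],[0.005,0.022,0,0,0,0],[0,0,0,0,0,0],[0,0,0,0,0,0],[0,0,0,0,0,0]])

```text
clock: 17.7
eef_pos: [546.3, -120.9, 179.9]
ee_rot: [-3.082, 0.607, 0.0]
force: [0.3, 0.8, -1.3]
finger_gap: 35.8
grasp_force: 40.7
```

```bash
python3 p.py  547 -120.3 85 -22.3; python3 -c "
from h import *
c=cap('side'); save('dogheld',cv2.resize(c['frame'][20:260,220:460],None,fx=2,fy=2))"
```

```text
t 17.7 P [ 546.3 -120.9  179.9] yaw -22.3 tiltz [-2.e-04  2.e-04 -1.e+00] gap 35.8
turn [-0.  0.  0.] shift [ 0.0005 -0.0008  0.0949]
```

View pics/dogheld.png

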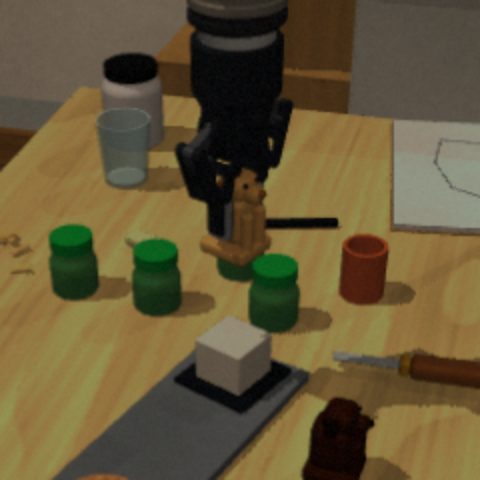

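The crop shows the dog held upright at (237,215), above the block at (233,355).

Request:
arm_command(deltas=[[0.0005,-0.0005,0.015,0,0,0],[0,0,0.02,0,0,0],[0,0,0.02,0,0,0],[0,0,0.02,0,0,0],[0,0,0.012,0,0,0],[0,0,0.005,0,0,0],[0,0,0,0,0,0],[0,0,0,0,0,0],[0,0,0.001,0,0,0],[0,0,0.001,0,0,0],[0,0,0.001,0,0,0],[0,0,0,0,0,0],[0,0,0,0,0,0]])

```text
clock: 19.05
eef_pos: [547.2, -121.1, 84.8]
ee_rot: [3.082, -0.609, 0.0]
force: [0.2, -0.2, -1.1]
finger_gap: 35.4
grasp_force: 40.7
```

Request:
arm_command(deltas=[[0,0,0.0005,0,0,0],[0,0,0.0005,0,0,0],[0,0,0,0,0,0],[0,0,0,0,0,0]])

```text
clock: 19.45
eef_pos: [547.3, -121.1, 84.2]
ee_rot: [3.082, -0.609, 0.001]
force: [-1.8, -0.1, 4.6]
finger_gap: 35.8
grasp_force: 41.2
```

Request:
arm_command(deltas=[[0,0,0,0,0,0],[0,0,0,0,0,0],[0,0,0,0,0,0],[0,0,0,0,0,0],[0,0,0,0,0,0],[0,0,0,0,0,0],[0,0,-0.01,0,0,0],[0,0,-0.02,0,0,0],[0,0,-0.03,0,0,0],[0,0,-0.03,0,0,0],[0,0,-0.03,0,0,0],[0,0,-0.02,0,0,0],[0,0,0,0,0,0]], gripper=1)

```text
clock: 20.75
eef_pos: [548.7, -121.6, 227.8]
ee_rot: [3.081, -0.609, 0.011]
force: [0.4, -0.8, 0.0]
finger_gap: 85.5
grasp_force: 0.0
```

```bash
python3 p.py  596 -336 170 -16.7  596 -336 18 -16.7
```

```text
t 20.75 P [ 548.7 -121.6  227.8] yaw -22.4 tiltz [ 0.0068 -0.0026 -1.    ] gap 85.5
turn [ 0.    -0.007 -0.099] shift [0.1069 0.1918 0.0578]
turn [0. 0. 0.] shift [-0.    -0.     0.152]
```

Request:
arm_command(deltas=[[0,0,0,0,0,-0.099],[0.008,0.015,0,0,0,0],[0.014,0.025,0,0,0,0],[0.014,0.025,0,0,0,0],[0.014,0.025,0.01,0,0,0],[0.014,0.025,0.01,0,0,0],[0.014,0.025,0.01,0,0,0],[0.014,0.025,0.01,0,0,0],[0.014,0.024,0.01,0,0,0],[0,0.002,0.008,0,0,0],[0,0,0,0,0,0],[0,0,0,0,0,0],[0,0,0,0,0,0]])

```text
clock: 22.05
eef_pos: [594.2, -333.7, 166.6]
ee_rot: [3.108, -0.455, 0.001]
force: [-0.1, 0.1, 0.1]
finger_gap: 85.2
grasp_force: 0.0
```

```bash
python3 p.py  596 -336.5 18 -16.7
python3 - <<'E'
from m import *
c=cap('top'); run(c,dict(dog=(390,242,35,85,150),block=(385,240,35,55,68),jar=(497,214,24,60,85)))
save('dogon',np.hstack([cv2.resize(c['frame'][s[0]:s[0]+100,s[1]:s[1]+100],None,fx=3.6,fy=3.6,interpolation=2) for s in((190,340),(165,450))]))
E
```

```text
t 22.05 P [ 594.2 -333.7  166.6] yaw -16.7 tiltz [ 7.e-04 -4.e-04 -1.e+00] gap 85.2
turn [ 0.    -0.001  0.001] shift [0.0026 0.0022 0.1486]
dog px [389. 241.] n 523 zmed 134.1 mean [ 544.5 -116.2] rect [ 542.6 -117.4] [36.9 52.7] 64.7
block px [375. 240.] n 87 zmed 61.9 mean [549.9 -97.2] rect [550.6 -97.4] [56.9 25.2] 2.9
jar px [499. 216.] n 353 zmed 69.0 mean [ 590.4 -333.8] rect [ 590.1 -333. ] [47.3 33.8] 66.3
```

View pics/dogon.png

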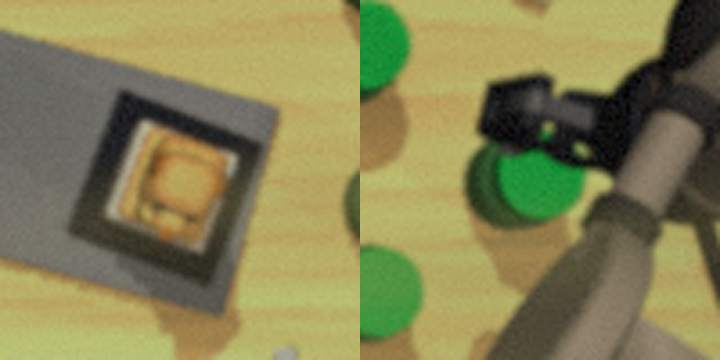

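The left crop shows the dog upright on the block, centred to about 1 mm. In the right crop the gripper looks displaced from the jar, so I check the finger points by depth before descending.

```bash
python3 - <<'E'
from m import *
c=load('top'); W=world(c)[165:265,450:560].reshape(-1,3); W=W[(W[:,2]>110)]
for lo in range(160,320,20):
    q=W[(W[:,2]>lo)&(W[:,2]<lo+20)]
    if len(q)>5: print(lo,len(q),q.min(0).round(),q.max(0).round(),q.mean(0).round())
print(ray(c,[(501.4,195.6)],240))
E
```

```text
180 15 [ 596. -288.  183.] [ 603. -279.  199.] [ 600. -283.  192.]
200 6 [ 596. -290.  201.] [ 603. -279.  208.] [ 599. -284.  205.]
220 109 [ 587. -302.  224.] [ 627. -259.  240.] [ 607. -273.  233.]
240 193 [ 584. -312.  240.] [ 626. -260.  260.] [ 604. -285.  249.]
260 198 [ 581. -307.  260.] [ 626. -262.  280.] [ 606. -281.  272.]
280 216 [ 557. -334.  280.] [ 624. -266.  300.] [ 607. -284.  285.]
300 139 [ 557. -330.  300.] [ 628. -294.  320.] [ 595. -302.  310.]
[[ 611.86726206 -289.27047305  240.        ]]
```

The finger sits at about (606,−283) and I predicted (610,−279), so what I saw was only parallax. Descending.

Request:
arm_command(deltas=[[0.002,0.002,0.02,0,0,0],[0,0,0.03,0,0,0],[0,0,0.03,0,0,0],[0,0,0.02,0,0,0],[0,0,0.02,0,0,0],[0,0,0.02,0,0,0],[0,0,0.008,0,0,0],[0,0,0,0,0,0],[0,0,0,0,0,0]])

```text
clock: 23.0
eef_pos: [596.0, -337.1, 19.1]
ee_rot: [3.108, -0.455, 0.003]
force: [-0.3, 0.4, 0.7]
finger_gap: 85.2
grasp_force: 0.0
```

Request:
arm_command(deltas=[[0,0,0,0,0,0],[0,0,0,0,0,0],[0,0,0,0,0,0],[0,0,0,0,0,0],[0,0,0,0,0,0],[0,0,0,0,0,0],[0,0,0,0,0,0],[0,0,0,0,0,0]], gripper=0, squeeze=50)

```text
clock: 23.8
eef_pos: [595.9, -337.5, 19.4]
ee_rot: [3.107, -0.456, 0.003]
force: [-1.0, 1.1, 6.0]
finger_gap: 52.3
grasp_force: 52.5
```

```bash
python3 p.py  596 -336.5 260 -16.7 580 -20 260 -16.7 610 89.8 260 -16.7 610 89.8 37 -16.7
```

```text
t 23.8 P [ 595.9 -337.5   19.4] yaw -16.7 tiltz [ 0.002  -0.0015 -1.    ] gap 52.3
turn [ 0.001 -0.002  0.   ] shift [-2.000e-04 -1.000e-03 -2.406e-01]
turn [0. 0. 0.] shift [-0.1063 -0.2986 -0.    ]
turn [0. 0. 0.] shift [-0.0028 -0.1138 -0.    ]
turn [0. 0. 0.] shift [-0.    -0.     0.223]
```

Request:
arm_command(deltas=[[0,0,-0.015,0,0,0],[0,0,-0.03,0,0,0],[0,0,-0.035,0,0,0],[0,0,-0.035,0,0,0],[0,0,-0.035,0,0,0],[0,0,-0.02,0,0,0],[0,0,-0.01,0,0,0],[0,0,0,0,0,0]])

```text
clock: 24.6
eef_pos: [595.6, -337.2, 199.5]
ee_rot: [3.107, -0.456, 0.004]
force: [-0.2, -0.8, -3.4]
finger_gap: 51.9
grasp_force: 52.9
```

Request:
arm_command(deltas=[[-0.004,-0.015,0,0,0,0],[-0.007,-0.025,0,0,0,0],[-0.007,-0.027,0,0,0,0],[-0.007,-0.027,0,0,0,0],[-0.007,-0.027,0,0,0,0],[-0.007,-0.027,0,0,0,0],[-0.007,-0.027,0,0,0,0],[-0.007,-0.027,0,0,0,0],[-0.007,-0.027,0,0,0,0],[-0.007,-0.027,0,0,0,0],[-0.007,-0.027,0,0,0,0],[-0.007,-0.027,0,0,0,0],[-0.007,-0.027,0,0,0,0],[-0.007,-0.027,0,0,0,0],[-0.007,-0.027,0,0,0,0],[-0.007,-0.02,0,0,0,0],[0,-0.001,0,0,0,0],[0,0,0,0,0,0],[0,0,0,0,0,0]])

```text
clock: 26.5
eef_pos: [608.6, 88.5, 196.9]
ee_rot: [3.108, -0.456, -0.002]
force: [-0.2, 1.1, -1.6]
finger_gap: 51.8
grasp_force: 52.9
```

```bash
python3 p.py  610 89.6 37.5 -16.7
```

```text
t 26.5 P [608.6  88.5 196.9] yaw -16.7 tiltz [-1.6e-03 -4.0e-04 -1.0e+00] gap 51.8
turn [ 0.001  0.001 -0.   ] shift [ 0.001  -0.0015  0.1594]
```

Request:
arm_command(deltas=[[0.0012,-0.0002,0.02,0,0,0],[0,0,0.03,0,0,0],[0,0,0.03,0,0,0],[0,0,0.03,0,0,0],[0,0,0.025,0,0,0],[0,0,0.015,0,0,0],[0,0,0.007,0,0,0],[0,0,0,0,0,0],[0,0,0,0,0,0],[0,0,0,0,0,0]])

```text
clock: 27.5
eef_pos: [611.2, 88.6, 42.0]
ee_rot: [-3.108, 0.456, -0.004]
force: [0.3, 0.2, -1.0]
finger_gap: 52.2
grasp_force: 52.9
```

Request:
arm_command(deltas=[[-0.0005,0,0.002,0,0,0],[0,0,0.002,0,0,0],[0,0,0.001,0,0,0],[0,0,0.0005,0,0,0],[0,0,0.0005,0,0,0],[0,0,0,0,0,0],[0,0,0,0,0,0]])

```text
clock: 28.2
eef_pos: [609.8, 89.0, 35.4]
ee_rot: [3.108, -0.456, 0.0]
force: [-3.0, -0.3, 5.1]
finger_gap: 51.9
grasp_force: 53.6
```

Contact (+5 N). I release, lift, and turn for the pot so the fingers close across the board.

Request:
arm_command(deltas=[[0,0,0,0,0,0],[0,0,0,0,0,0],[0,0,0,0,0,0],[0,0,0,0,0,0],[0,0,0,0,0,0],[0,0,0,0,0,0],[0,0,-0.01,0,0,0],[0,0,-0.03,0,0,0],[0,0,-0.035,0,0,0],[0,0,-0.035,0,0,0],[0,0,-0.035,0,0,0],[0,0,-0.03,0,0,0],[0,0,-0.02,0,0,0],[0,0,0,0,0,0],[0,0,0,0,0,0]], gripper=1)

```text
clock: 29.7
eef_pos: [609.7, 89.0, 230.0]
ee_rot: [-3.108, 0.456, -0.001]
force: [-0.4, 0.2, -0.6]
finger_gap: 85.5
grasp_force: 0.0
```

```bash
python3 p.py 453.5 -325 200 73.3 453.5 -325 16 73.3
```

```text
t 29.7 P [609.7  89.  230. ] yaw -16.7 tiltz [ 6.e-04 -1.e-04 -1.e+00] gap 85.5
turn [ 0.000e+00 -1.000e-03 -1.571e+00] shift [-0.4414 -0.0307  0.03  ]
turn [0. 0. 0.] shift [ 0.    -0.     0.184]
```

Request:
arm_command(deltas=[[0,0,0,0,0,-0.131],[0,0,0,0,0,-0.131],[0,0,0,0,0,-0.131],[0,0,0,0,0,-0.131],[0,0,0,0,0,-0.131],[0,0,0,0,0,-0.131],[0,0,0,0,0,-0.131],[0,0,0,0,0,-0.131],[0,0,0,0,0,-0.131],[0,0,0,0,0,-0.131],[0,0,0,0,0,-0.131],[0,0,0,0,0,-0.13],[0,0,0,0,0,0]])

```text
clock: 31.0
eef_pos: [609.2, 89.0, 228.0]
ee_rot: [-2.518, -1.876, 0.004]
force: [0.0, 0.1, -0.0]
finger_gap: 85.2
grasp_force: 0.0
```

Request:
arm_command(deltas=[[-0.015,-0.001,0,0,0,0],[-0.027,-0.002,0,0,0,0],[-0.027,-0.002,0,0,0,0],[-0.027,-0.002,0,0,0,0],[-0.027,-0.002,0,0,0,0],[-0.027,-0.002,0,0,0,0],[-0.027,-0.002,0,0,0,0],[-0.027,-0.002,0,0,0,0],[-0.027,-0.002,0,0,0,0],[-0.027,-0.002,0,0,0,0],[-0.027,-0.002,0,0,0,0],[-0.027,-0.002,0.01,0,0,0],[-0.027,-0.002,0.02,0,0,0],[-0.027,-0.002,0.02,0,0,0],[-0.027,-0.002,0.02,0,0,0],[-0.027,-0.0017,0.02,0,0,0],[-0.021,0,0,0,0,0],[0,0,0,0,0,0],[0,0,0,0,0,0],[0,0,0,0,0,0]])

```text
clock: 33.0
eef_pos: [453.9, -324.1, 140.0]
ee_rot: [2.521, 1.875, 0.0]
force: [0.4, 0.8, -0.5]
finger_gap: 85.4
grasp_force: 0.0
```

```bash
python3 p.py 453.5 -325 16 73.3
python3 - <<'E'
from m import *
c=cap('top'); run(c,dict(jar=(275,208,30,70,95),dog=(390,242,35,85,150)))
f=c['frame'];cap('side')
save('jaron',np.hstack([cv2.resize(f[165:285,230:430],None,fx=2,fy=2),cv2.resize(load('side')['frame'][80:320,220:440],(330,360))[:240] if 0 else cv2.resize(load('side')['frame'][130:310,225:425],(267,240))]))
E
```

```text
t 33.0 P [ 453.9 -324.1  140. ] yaw 73.3 tiltz [ 2.e-04  1.e-04 -1.e+00] gap 85.4
turn [ 0. -0. -0.] shift [-1.00e-03 -1.00e-04  1.24e-01]
jar px [275. 209.] n 517 zmed 85.3 mean [609.8  89.3] rect [609.8  89.9] [45.9 45.9] 42.7
dog px [389. 241.] n 526 zmed 133.6 mean [ 544.5 -116.2] rect [ 542.5 -117.5] [37.2 52.8] 66.7
```

View pics/jaron.png

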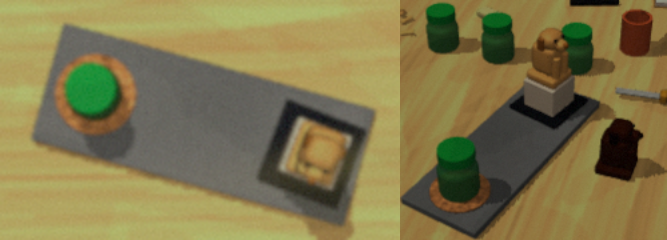

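Jar stands upright on the mat (609.8, 89.6), centred to under 1 mm; dog is upright on the block. Now the pot.

Request:
arm_command(deltas=[[-0.001,0,0.02,0,0,0],[0,0,0.03,0,0,0],[0,0,0.025,0,0,0],[0,0,0.02,0,0,0],[0,0,0.015,0,0,0],[0,0,0.01,0,0,0],[0,0,0.004,0,0,0],[0,0,0,0,0,0],[0,0,0,0,0,0]])

```text
clock: 34.0
eef_pos: [454.1, -325.9, 16.6]
ee_rot: [2.519, 1.875, 0.0]
force: [0.0, 0.2, 0.8]
finger_gap: 85.5
grasp_force: 0.0
```

Request:
arm_command(deltas=[[0,0,0,0,0,0],[0,0,0,0,0,0],[0,0,0,0,0,0],[0,0,0,0,0,0],[0,0,0,0,0,0],[0,0,0,0,0,0],[0,0,0,0,0,0],[0,0,0,0,0,0],[0,0,0,0,0,0]], gripper=0, squeeze=40)

```text
clock: 34.9
eef_pos: [454.0, -326.0, 16.4]
ee_rot: [2.519, 1.875, 0.0]
force: [-1.1, 0.6, 6.7]
finger_gap: 47.9
grasp_force: 41.8
```

```bash
python3 p.py 453.5 -325 220 73.3 578.6 -16.5 220 73.3 578.6 -16.5 34 73.3
```

```text
t 34.9 P [ 454.  -326.    16.4] yaw 73.3 tiltz [ 8.e-04 -9.e-04 -1.e+00] gap 47.9
turn [0.001 0.001 0.   ] shift [ 0.0008 -0.0007 -0.2036]
turn [0. 0. 0.] shift [0.3314 0.0312 0.    ]
turn [0. 0. 0.] shift [ 0.    -0.     0.186]
```

Request:
arm_command(deltas=[[0,0,-0.015,0,0,0],[0,0,-0.03,0,0,0],[0,0,-0.035,0,0,0],[0,0,-0.035,0,0,0],[0,0,-0.035,0,0,0],[0,0,-0.03,0,0,0],[0,0,-0.02,0,0,0],[0,0,-0.004,0,0,0],[0,0,0,0,0,0]])

```text
clock: 35.8
eef_pos: [453.6, -325.6, 219.5]
ee_rot: [2.52, 1.876, -0.0]
force: [0.0, 0.5, -2.4]
finger_gap: 47.9
grasp_force: 41.5
```

Request:
arm_command(deltas=[[0.015,0.001,0,0,0,0],[0.025,0.002,0,0,0,0],[0.025,0.002,0,0,0,0],[0.025,0.0025,0,0,0,0],[0.025,0.0025,0,0,0,0],[0.025,0.0025,0,0,0,0],[0.025,0.0025,0,0,0,0],[0.025,0.0025,0,0,0,0],[0.025,0.0025,0,0,0,0],[0.025,0.0025,0,0,0,0],[0.025,0.0025,0,0,0,0],[0.025,0.0025,0,0,0,0],[0.025,0.002,0,0,0,0],[0.015,0.001,0,0,0,0],[0.002,0,0,0,0,0],[0,0,0,0,0,0],[0,0,0,0,0,0],[0,0,0,0,0,0]])

```text
clock: 37.6
eef_pos: [577.9, -17.3, 219.7]
ee_rot: [2.521, 1.874, -0.0]
force: [-0.6, -0.2, -0.9]
finger_gap: 48.3
grasp_force: 41.5
```

```bash
python3 p.py 578.6 -16.5 36 73.3
```

```text
t 37.6 P [577.9 -17.3 219.7] yaw 73.2 tiltz [-2.e-04 -3.e-04 -1.e+00] gap 48.3
turn [-0.     0.    -0.001] shift [0.001  0.0005 0.1837]
```

Request:
arm_command(deltas=[[0.001,0.0003,0.02,0,0,0],[0,0,0.03,0,0,0],[0,0,0.03,0,0,0],[0,0,0.03,0,0,0],[0,0,0.03,0,0,0],[0,0,0.025,0,0,0],[0,0,0.014,0,0,0],[0,0,0.007,0,0,0],[0,0,0,0,0,0],[0,0,0,0,0,0]])

```text
clock: 38.6
eef_pos: [579.5, -15.7, 34.9]
ee_rot: [2.519, 1.875, 0.002]
force: [-0.1, 0.1, -1.1]
finger_gap: 48.4
grasp_force: 41.5
```

Request:
arm_command(deltas=[[-0.0005,0,0.002,0,0,0],[0,0,0.002,0,0,0],[0,0,0.001,0,0,0],[0,0,0.0005,0,0,0],[0,0,0.0005,0,0,0],[0,0,0,0,0,0],[0,0,0,0,0,0]])

```text
clock: 39.3
eef_pos: [578.6, -15.9, 28.4]
ee_rot: [2.52, 1.876, 0.0]
force: [-2.2, -0.6, 5.0]
finger_gap: 48.4
grasp_force: 42.1
```

Request:
arm_command(deltas=[[0,0,0,0,0,0],[0,0,0,0,0,0],[0,0,0,0,0,0],[0,0,0,0,0,0],[0,0,0,0,0,0],[0,0,0,0,0,0],[0,0,-0.01,0,0,0],[0,0,-0.03,0,0,0],[0,0,-0.035,0,0,0],[0,0,-0.035,0,0,0],[0,0,-0.035,0,0,0],[0,0,-0.035,0,0,0],[0,0,-0.03,0,0,0],[0,0,-0.02,0,0,0],[0,0,0,0,0,0]], gripper=1)

```text
clock: 40.8
eef_pos: [579.8, -16.1, 262.0]
ee_rot: [2.516, 1.873, 0.008]
force: [0.2, 0.6, -0.1]
finger_gap: 85.4
grasp_force: 0.0
```

Request:
arm_command(deltas=[[0.004,0.02,0,0,0,0],[0.004,-0.02,-0.01,0,0,0],[0,-0.03,-0.01,0,0,0],[0,-0.03,0,0,0,0],[0,-0.03,0,0,0,0],[0,-0.03,0,0,0,0],[0,-0.03,0,0,0,0],[0,-0.03,0,0,0,0],[0,0,0,0,0,0],[0,0,0,0,0,0]])

```text
clock: 41.8
eef_pos: [408.2, 43.4, 277.7]
ee_rot: [2.519, 1.876, 0.0]
force: [-0.4, -0.2, 0.1]
finger_gap: 85.5
grasp_force: 0.0
```

```bash
python3 p.py
python3 - <<'E'
from m import *
c=cap('top'); run(c,dict(pot=(332,225,30,60,85),jar=(275,208,30,70,95),dog=(390,242,35,85,150),dark=(337,306,25,20,100)))
f=c['frame'];s=cap('side')['frame']
save('fin',np.hstack([cv2.resize(f[120:400,200:440],None,fx=1.6,fy=1.6),cv2.resize(s[90:370,220:480],(416,448))]))
E
```

```text
t 41.8 P [408.2  43.4 277.7] yaw 73.4 tiltz [ 5.e-04 -2.e-04 -1.e+00] gap 85.5
pot px [332. 226.] n 214 zmed 72.9 mean [577.8 -15.6] rect [577.9 -15.2] [46.8 47. ] 89.1
jar px [275. 209.] n 516 zmed 85.2 mean [609.8  89.4] rect [609.7  89.9] [46.1 45.9] 43.2
dog px [389. 241.] n 523 zmed 133.8 mean [ 544.4 -116.2] rect [ 542.4 -117.9] [37.4 52.9] 68.4
dark px [337. 307.] n 454 zmed 71.9 mean [426.4 -22.4] rect [424.4 -23.3] [35.7 47.4] 87.6
```

View pics/fin.png

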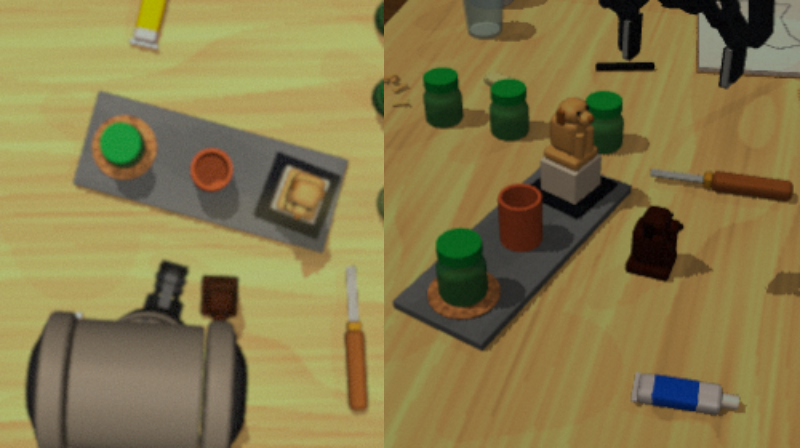

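The final views show the jar on the mat, the pot midway (577.9, −15.4 against a target of 578.6, −15.7), and the dog upright on the block on the tile. The dark dog, tube and chisel are where they were, and the gripper is clear.

```bash
python3 -c "
from bench import bot
print(bot.job_done())"
```

```text
the job is handed in; nothing more can be done
None
```

The still life is set up as asked and handed in at about 42 s: by the last camera measurements each piece stands within about 1–2 mm of its mark, and the bystanders look unmoved.

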